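# Set the cup warmer's dial and start it

### The job

Start the cup warmer: with a fingertip, rub its big knurled dial round, either way, until the pointer line clicks in at the bar mark on the housing, and take the finger off it. Only then push the start button all the way down and let it come up again. Pick nothing up, and leave the warmer, the mug on its plate and the other things on the worktop standing where they are.

Things in the scene. Friction and masses are not known exactly. Their poses are not given: they have to be found in the camera images.
- warmer: Cup warmer: loose 3 kg white box on rubber feet, 290 (x) x 180 (y) x 46 mm high. Origin: centre of its underside, on the worktop; +x runs from the dial end (near the robot) to the hot plate end, z up. On top: dial centred at x -72, y +20 mm; start button at x -105, y -66; round hot plate (124 mm over its rim, 52 mm above the worktop) at x +78, y 0, with a mug on it.
- dial (a joint): Dial angle (rad), counter-clockwise from above; 0 = pointer line at the bar mark (warmer's +x). 12 clicks a turn, one every pi/6; let go between clicks it snaps into the nearer (exactly half-way it may balance). Starts 1 to 11 clicks from the bar mark; 2*pi is the bar mark too. Stops at -2.5 and 8.8. About 0.1 N m takes it over a click.
- dial_centre (a point): Centre of the dial's flat top, 62 mm above the worktop. Black disc 100 mm across, 12 mm thick, too wide to grip, rim and outer top ribbed (knurled), rubbery. Sprung: pressed on top it sinks from about 2 N and bottoms 4 mm lower at about 10.5 N. A fingertip pressing the top with 8 to 12 N, 36 mm from the axis, and moved along the circle takes it along.
- pointer_tip (a point): Outer end of the white pointer line on the dial's top, which runs 46 mm from near the centre to the rim; this point is 47 mm from the axis.
- bar_mark (a point): Middle of the bar mark printed on the housing just outside the dial, on its hot-plate side: a dark bar 20 mm long, pointing away from the dial, and 5 mm wide; this point is 66 mm from the dial's axis. The other 11 click positions have 4 mm dots.
- button_top (a point): Centre of the top of the start button: a plain grey round button of 29 mm diameter in a steel collar, standing 9 mm above the housing (55 mm above the worktop) when up. It goes straight down.
- start_button (a joint): Travel of the start button (m): 0 = up, 0.005 = all the way down. It starts to move at about 1.2 N and is down at about 5 N; it springs back up.
- mug: Mug, 93 mm high, 92 mm across and 127 mm over its handle, standing loose on the hot plate (its underside 52 mm above the worktop). Origin: centre of its underside. To be left alone.
- spice_bottle: Spice bottle with a black cap, 52 mm diameter, 91 mm high, loose, to the right of the warmer. Origin: centre of its underside. To be left alone.
- lemon: Lemon, 78 x 55 x 56 mm, loose, to the left of the warmer. Origin: centre of its underside. To be left alone.
- teaspoon: Teaspoon, 130 mm long, lying loose at the front edge of the worktop. Origin: centre of its underside. To be left alone.

How it is judged:
On the way, in this order (a step that is already met when the one before it is completed fails the run):
1. a fingertip presses on the dial (contact force between dial and the fingers above 1 N), for 0.1 s.
2. the dial rests in the click at the bar mark, untouched ((value of joint dial between -0.13 and 0.13 rad or value of joint dial between 6.1532 and 6.4132 rad) and velocity of joint dial between -0.1 and 0.1 rad/s and contact force between dial and the fingers below 0.3 N), for 0.2 s.
3. then the start button is pushed all the way down (value of joint start_button above 0.0038 m), for 0.1 s.
4. the start button is let go and is up again (value of joint start_button below 0.001 m), for 0.1 s.
At the end, for the whole second after the job is handed in: The dial rests within 0.13 rad of the bar mark (joint at 0 or 2 pi), the button has been pushed at least 3.8 mm down after that and is up again; the warmer is within 20 mm of where it stood, the mug upright and, like the spice bottle, lemon and teaspoon, within 30 mm of where it stood ((value of joint dial between -0.13 and 0.13 rad or value of joint dial between 6.1532 and 6.4132 rad) and velocity of joint dial between -0.1 and 0.1 rad/s and value of joint start_button below 0.001 m and distance of warmer from where it was at the start of the episode below 0.02 m and height (world z) of warmer below 0.004 m and distance of each of mug, spice_bottle, lemon, teaspoon from where it was at the start of the episode below 0.03 m and angle between mug's own z axis and vertical below 0.1 rad and linear speed of mug below 0.02 m/s); the robot touches nothing.
It fails at once if the start button is pushed before the dial stands at the bar mark (value of joint start_button above 0.0025 m and not (value of joint dial between -0.13 and 0.13 rad or value of joint dial between 6.1532 and 6.4132 rad)).
It fails at once if the warmer is shifted, lifted or tipped (distance of warmer from where it was at the start of the episode above 0.02 m or height (world z) of warmer above 0.006 m or angle between warmer's own z axis and vertical above 0.06 rad).
It fails at once if the mug, spice bottle, lemon or teaspoon is displaced or lifted (distance of any of mug, spice_bottle, lemon, teaspoon from where it was at the start of the episode above 0.03 m).
It also fails if it takes over 58 s, if anything falls off the work surface, if the arm or the gripper's body presses on something with over 40 N, if the wrist force passes 120 N, or if a joint passes its speed limit or range.

### The arm

A 7-joint arm with a two-finger parallel gripper is mounted at the origin on a cart in front of the work surface, level with it; the furniture and walls round the work are solid. World frame = base frame: x ahead of the robot, y to its left, z up, the work surface at z = 0. Lengths are in m, angles in rad, forces in N, time in s.
With the tool pointing down it reaches from about 0.35 to 0.9 m from the base axis. Payload 8.1 kg.
Tool frame: the origin (TCP) lies between the finger pads; the fingertips stand 22 mm ahead of it and the grasp point (between the pads) lies 3 mm ahead of it (arm.tip_reach is the distance from the TCP to the fingertips, in m); z points along the fingers, y is the line along which they close (so a half turn about z gives the same grasp; the last joint's range is limited). The gripper opens to 92 mm and grips with 3 to 60 N. Pads are 19 mm wide; open, the fingers measure 130 mm over their backs; the gripper's body (75 mm by 190 mm) begins 47 mm behind the grasp point.
Start: joints at [-1.386, 0.434, 0.025, 1.573, -0.012, 1.134, -0.075], TCP at [0.177, 0.599, 0.216] pointing down, gripper open.
Joint ranges: [-2.62, 2.62], [-0.44, 2.09], [-1.27, 1.32], [0.08, 2.57], [-1.32, 4.46], [0.12, 2], [-2.74, 2.74]. Speed limits (rad/s): [2.22, 2.22, 3.01, 3.01, 3.14, 3.14, 3.14].

### API

Orientations are given as a rotation vector (axis times angle).
In Python, from cell import telemetry, vision, job, arm gives the robot as it stands. The module is installed in compiled form; this text tells all that it offers.
- The arm moves only by the shell command python3 -m creep 'ROWS' [FORCE]. ROWS is text: rows parted by semicolons, each of 7 numbers parted by spaces: the finger opening in cm, from 0 to 9.18, then the shift along the tool's x, y, z in cm, then the turn, a rotation vector about the tool's x, y, z in degrees. A call has 1 to 5 rows; each row is the pose to reach, as a shift and turn from the pose commanded when the call began, along the tool's axes at that moment; what a row does not reach only later rows make up. A row lasts 1/8 s, in which the tool goes at most 62.5 mm and 10.7 degrees, less where a joint would pass 70% of its speed; a pose out of reach is approached as far as the arm can. A call with a gripper value outside its range is refused whole. The fingers move at their own pace and stop on an object; FORCE is the grip in N (left out, the last holds). Time passes only in rows, so rows that repeat a pose let the fingers close. It gives the time, the measured TCP pose, the force, the opening and the grip force at its end, in the units of the state.
- telemetry.observe(): the state, without advancing time (a new reading comes with each control period).
- vision.get_image(name): name is "scene" or "top" or "wrist"; returns the picture (480x640x3 uint8, red, green, blue); there is no depth.
- vision.camera_info(name): a dict with "fov_y" (degrees; the focal length in pixels is half the picture's height over the tangent of half this angle, whatever the lens; pixels are square), "cx", "cy" (the principal point, pixels), "extrinsics" (4x4, takes a point from camera to world coordinates). Camera axes: x right, y down, z forward; pixel columns grow to the right and rows downward; lengths in m; the calibration is good to about 2 mm. A picture is of the moment at which its call begins: read the wrist's pose just before it. camera_info takes no time and is no camera call; for the wrist camera it gives the pose at the moment of the call.
- job.sign_off(): hands the job in; it is judged then, once.
The state is a dict: "clock": time; "joints": joint angles; "dq": joint speeds; "joint_efforts": joint torques, N m; "position": TCP position; "ee_rot": TCP orientation; "force": force on the tool from outside, world axes, zero at the start; "ft_torque": the same for the moment, N m; "width": opening from 0.0 (shut) to 1.0 (fully open); "gripper_force": force on a finger pad.
Only numpy, scipy, OpenCV 4.12 (cv2) and the standard library are available. Lean on these libraries where they do the work, as an engineer would, in place of code of your own. Each camera call takes 0.05 s, during which the arm holds its last target. There are 200 camera calls.

## Working session

There is one attempt and no reset: what is moved stays moved. The work goes in short steps, Python scripts to look and compute and a shell command to move; the robot and the scene stay as the last step left them, time stands still between calls to the robot, and variables do not carry over. Pictures are saved under pics/ and viewed, at most 10 in all, crops included, and the job is handed in when it is done.

```bash
mkdir -p pics
python3 - <<'E'
from cell import telemetry, vision, arm
import cv2
s=telemetry.observe(); print(s, arm.tip_reach)
for n in("scene","top"):
    i=vision.camera_info(n); print(n,i)
    cv2.imwrite(f"pics/{n}0.png",vision.get_image(n)[:,:,::-1])
E
```

```text
{'clock': 0.0, 'joints': array([-1.38559784,  0.43519284,  0.02493812,  1.57411931, -0.01158669,
        1.13402037, -0.07509207]), 'dq': array([-9.84149105e-04,  6.04361292e-04, -1.31923597e-03, -1.66100554e-05,
        4.52539713e-04,  1.17045135e-03,  5.93109200e-04]), 'joint_efforts': array([-6.82070113e-04, -6.67871475e+01,  9.84861664e-01, -3.14440727e+01,
       -6.03369623e-02,  4.36184846e-02,  1.79724375e-04]), 'position': array([0.17728815, 0.598755  , 0.21555474]), 'ee_rot': array([-4.50540103e-01, -3.10902845e+00,  2.50187109e-03]), 'force': array([ 0.31354949,  0.28813525, -0.44839602]), 'ft_torque': array([-0.02328876, -0.00614875, -0.01219911]), 'gripper_force': 0.0, 'width': 0.9993918643608375} 0.022
scene {'fov_y': 54.5298526293918, 'cx': 310.115627965619, 'cy': 244.41161945786376, 'extrinsics': array([[-0.89704953, -0.29059674,  0.33294995,  0.28727427],
       [-0.4415403 ,  0.5577131 , -0.7028501 ,  0.53996924],
       [ 0.0185554 , -0.77750217, -0.62860645,  0.61689787],
       [ 0.        ,  0.        ,  0.        ,  1.        ]])}
top {'fov_y': 47.30392818269224, 'cx': 319.4358632985263, 'cy': 238.44081685248796, 'extrinsics': array([[-0.02191925, -0.99266018,  0.11893411,  0.41133028],
       [-0.99974972,  0.02123052, -0.00705492, -0.02525049],
       [ 0.00447811, -0.11905898, -0.99287708,  1.31101028],
       [ 0.        ,  0.        ,  0.        ,  1.        ]])}
```

View pics/top0.png

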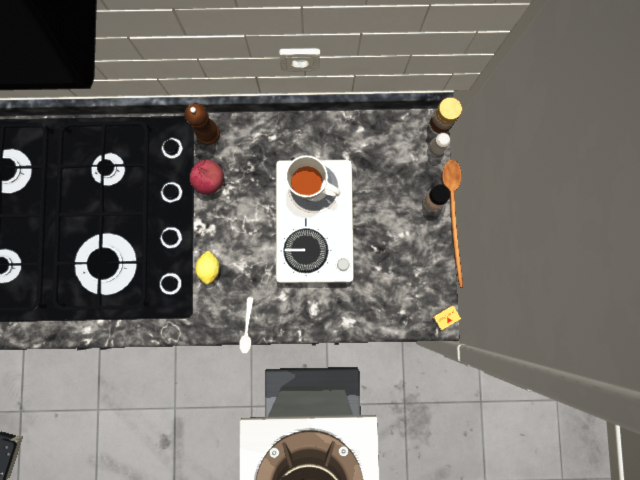

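View pics/scene0.png

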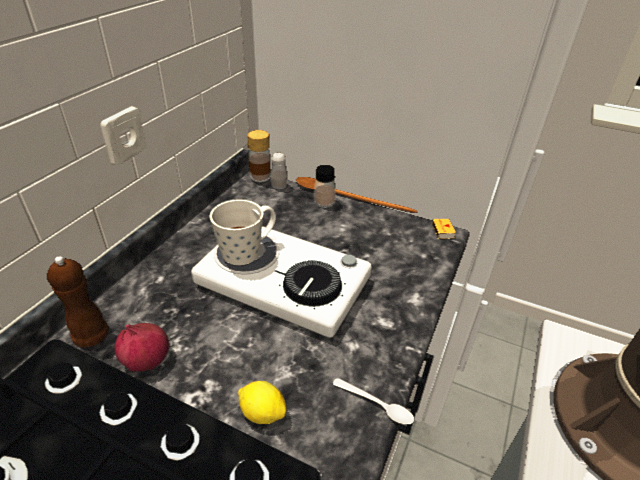

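The top view shows the dial at about (306,250), with the pointer to the left (+y, about +90°). The bar mark is above it at (306,222), the button at (343,265) and the mug at (307,182). Next I'll refine these positions numerically.

```bash
cat > h.py <<'E'
import numpy as np, cv2
from cell import telemetry, vision
from scipy.spatial.transform import Rotation as R
def px2w(n,u,v,z,i=None):
    i=i or vision.camera_info(n); f=240/np.tan(np.radians(i["fov_y"]/2)); E=i["extrinsics"]
    d=E[:3,:3]@np.array([(u-i["cx"])/f,(v-i["cy"])/f,1]); o=E[:3,3]
    return o+d*(z-o[2])/d[2]
def w2px(n,p,i=None):
    i=i or vision.camera_info(n); f=240/np.tan(np.radians(i["fov_y"]/2)); E=i["extrinsics"]
    q=E[:3,:3].T@(np.array(p)-E[:3,3]); return q[:2]/q[2]*f+[i["cx"],i["cy"]]
def totool(p,s):  # world target (tcp) -> tool shift cm
    return R.from_rotvec(s["ee_rot"]).inv().apply(np.array(p)-s["position"])*100
E
python3 - <<'E'
from h import *
im=cv2.imread("pics/top0.png"); g=im.max(2)
# warmer white blob hull
m=((g>170)).astype(np.uint8); m[:150]=0;m[295:]=0;m[:,:265]=0;m[:,365:]=0
n,l,st,c=cv2.connectedComponentsWithStats(m); k=1+np.argmax(st[1:,4])
pts=np.argwhere(l==k)[:,::-1].astype(np.float32)
r=cv2.minAreaRect(pts); print(r)
w=np.array([px2w("top",*p,.046)[:2] for p in cv2.boxPoints(r)]); print("corners",w.round(4))
# dial
d=(g<110).astype(np.uint8); d[:226]=0; d[275:]=0; d[:,:278]=0; d[:,331:]=0
d=cv2.morphologyEx(d,cv2.MORPH_CLOSE,np.ones((5,5)))
n,l,st,c=cv2.connectedComponentsWithStats(d); k=1+np.argmax(st[1:,4])
cn=cv2.findContours((l==k).astype(np.uint8),0,1)[0][0]; e=cv2.fitEllipse(cv2.convexHull(cn)); print(e,px2w("top",*e[0],.060))
cv2.imwrite("pics/c.png",cv2.resize(im[150:295,265:365],None,fx=4,fy=4,interpolation=2))
E
```

```text
((310.0, 215.5), (131.0, 90.0), 90.0)
corners [[ 0.7767  0.0901]
 [ 0.7723 -0.1232]
 [ 0.4624 -0.114 ]
 [ 0.4669  0.0932]]
((305.38861083984375, 250.4372100830078), (43.77634811401367, 43.86996841430664), 137.900390625) [ 0.53417575 -0.00132859  0.06      ]
```

View pics/c.png

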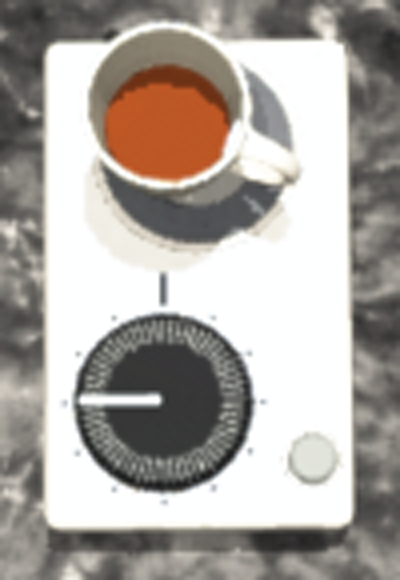

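Run:
```python
from h import *
for u,v,z in((305.8,250.5,.062),(343.2,264.5,.055),(285.2,250,.062),(305.9,222,.046)): print(px2w("top",u,v,z).round(4))
s=telemetry.observe(); print(totool([.510,-.026,.216],s), np.degrees((R.from_rotvec(s["ee_rot"]).inv()*R.from_matrix([[-1,0,0],[0,1,0],[0,0,-1]])).as_rotvec()))
```

```text
[ 0.5338 -0.0023  0.062 ]
[ 0.5004 -0.0874  0.055 ]
[0.536  0.0448 0.062 ]
[ 0.6022 -0.0035  0.046 ]
[-4.96376947e+01 -5.04709758e+01  3.96466719e-02] [-7.91066190e-02 -4.12686043e-03 -1.64900462e+01]
```

```bash
python3 -m creep '0 -4 -4 0 0 0 0; 0 -8 -8.2 0 0 0 0; 0 -12 -12.2 0 0 0 0; 0 -16 -16.3 0 0 0 0; 0 -20 -20.3 0 0 0 0' 20
python3 -m creep '0 -4 -4 0 0 0 -3; 0 -8 -8.2 0 0 0 -6; 0 -12 -12.2 0 0 0 -10; 0 -16 -16.3 0 0 0 -13; 0 -20 -20.3 0 0 0 -16.5'
python3 - <<'E'
from h import *
s=telemetry.observe(); print(totool([.5085,-.0275,.125],s), np.degrees((R.from_rotvec(s["ee_rot"]).inv()*R.from_matrix([[-1,0,0],[0,1,0],[0,0,-1]])).as_rotvec()))
E
```

```text
clock: 0.72
position: [0.3121, 0.3459, 0.2162]
ee_rot: [-0.451, -3.109, 0.0]
force: [1.0, 0.8, 1.0]
width: 0.504
gripper_force: 0.0
clock: 1.35
position: [0.4462, 0.0947, 0.2164]
ee_rot: [-0.003, 3.141, 0.0]
force: [0.6, 0.6, -0.3]
width: 0.01
gripper_force: 0.0
[ -6.20683023 -12.23514993   9.13360534] [0.01353849 0.00850992 0.12386709]
```

```bash
python3 -m creep '0 -2.5 -5 0 0 0 0; 0 -5 -10 1 0 0 0; 0 -6.2 -12.2 4 0 0 0; 0 -6.2 -12.2 8 0 0 0; 0 -6.2 -12.2 9.1 0 0 0'
python3 -m creep '0 0 0 1 0 0 0; 0 0 0 2 0 0 0;0 0 0 2 0 0 0'
python3 - <<'E'
from h import *
s=telemetry.observe(); print(s["position"],s["force"])
cv2.imwrite("pics/w1.png",vision.get_image("wrist")[:,:,::-1]); cv2.imwrite("pics/t1.png",vision.get_image("top")[:,:,::-1])
for p in ([.534,-.002,.062],[.5004,-.0874,.055],[*s["position"][:2],s["position"][2]-.022]): print(w2px("wrist",p))
E
```

```text
clock: 1.98
position: [0.5059, -0.0258, 0.1232]
ee_rot: [-0.001, -3.137, 0.001]
force: [0.2, 0.4, 0.4]
width: 0.004
gripper_force: 0.0
clock: 2.35
position: [0.5077, -0.0252, 0.1053]
ee_rot: [0.001, -3.142, -0.0]
force: [-0.2, 0.7, -0.2]
width: 0.002
gripper_force: 0.0
[ 0.50767828 -0.02522687  0.10533994] [-0.21707642  0.67836229 -0.21532433]
[352.36051948 304.60066757]
[224.40473692 253.97140454]
[317.90392812 281.11822788]
```

View pics/w1.png

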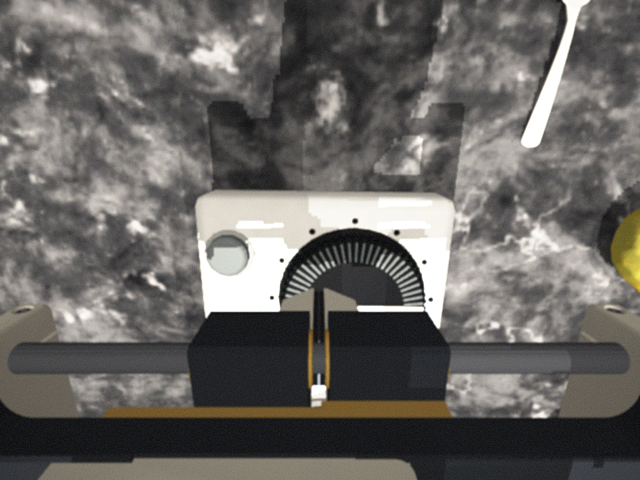

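```bash
python3 -m creep '0 0 0 1 0 0 0; 0 0 0 2 0 0 0;0 0 0 2.2 0 0 0;0 0 0 2.3 0 0 0;0 0 0 2.3 0 0 0'; python3 -m creep '0 0 0 0.1 0 0 0; 0 0 0 0.1 0 0 0;0 0 0 0.1 0 0 0'
```

```text
clock: 3.08
position: [0.5078, -0.0256, 0.0824]
ee_rot: [-0.0, 3.142, -0.0]
force: [0.1, 0.7, 1.0]
width: 0.008
gripper_force: 0.0
clock: 3.45
position: [0.5078, -0.0255, 0.0814]
ee_rot: [-0.0, 3.141, 0.0]
force: [-0.8, -0.8, 0.5]
width: -0.0
gripper_force: 0.0
```

```bash
for i in 1; do python3 -m creep '0 0 0 0.1 0 0 0; 0 0 0 0.1 0 0 0;0 0 0 0.1 0 0 0'; done; python3 -m creep '0 0 0 0.1 0 0 0; 0 0 0 0.1 0 0 0;0 0 0 0.1 0 0 0'
```

```text
clock: 3.82
position: [0.5077, -0.0256, 0.0803]
ee_rot: [-0.0, 3.142, 0.0]
force: [-0.6, 0.9, 1.1]
width: 0.004
gripper_force: 0.0
clock: 4.2
position: [0.5077, -0.0256, 0.0793]
ee_rot: [-0.0, 3.142, 0.0]
force: [-0.0, -0.4, 0.6]
width: 0.004
gripper_force: 0.0
```

```bash
python3 -m creep '0 0 0 0.1 0 0 0; 0 0 0 0.1 0 0 0;0 0 0 0.1 0 0 0';  python3 -m creep '0 0 0 0.1 0 0 0; 0 0 0 0.1 0 0 0;0 0 0 0.1 0 0 0'
python3 - <<'E'
from h import *
cv2.imwrite("pics/s1.png",cv2.resize(vision.get_image("scene")[200:350,170:400,::-1],None,fx=3.4,fy=3.4,interpolation=2))
E
```

```text
clock: 4.58
position: [0.5077, -0.0256, 0.0783]
ee_rot: [0.0, -3.142, -0.0]
force: [-0.4, 0.2, 0.1]
width: 0.005
gripper_force: 0.0
clock: 4.95
position: [0.5077, -0.0256, 0.0773]
ee_rot: [0.0, -3.142, 0.0]
force: [0.2, -0.2, 0.2]
width: 0.008
gripper_force: 0.0
```

View pics/s1.png

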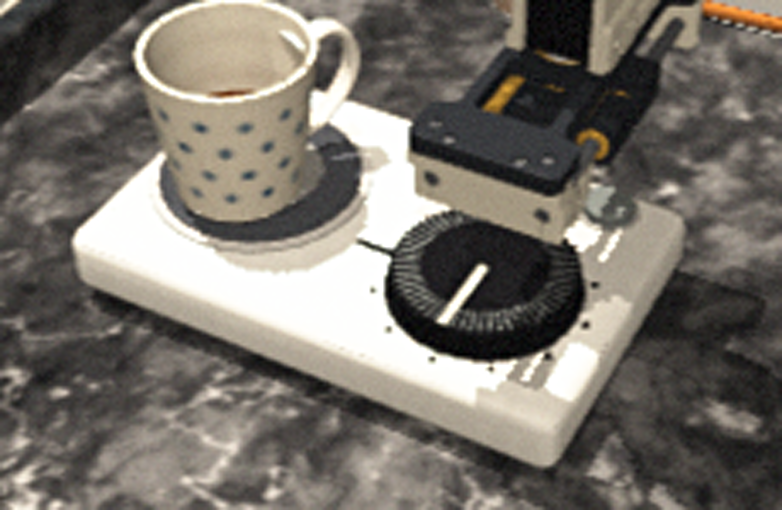

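Run:
```python
from h import *
p=telemetry.observe()["position"]
i=vision.camera_info("wrist"); print(i["extrinsics"].round(3),i["fov_y"])
for q in ([*p[:2],p[2]-.022],[*p[:2],p[2]],[*p[:2],p[2]+.044],[*p[:2],.062],[p[0]+.0375,p[1]+.02,p[2]],[p[0]-.0375,p[1]+.02,p[2]],[.534,-.002,.062],[.534,.045,.062],[.5,-.0874,.055]): print(((w2px("scene",q)-[170,200])*3.4).round())
```

```text
[[-0.001  0.953  0.303  0.426]
 [ 1.     0.001 -0.    -0.025]
 [-0.     0.303 -0.953  0.244]
 [ 0.     0.     0.     1.   ]] 69.44855820885202
[556. 261.]
[558. 229.]
[563. 163.]
[557. 251.]
[475. 230.]
[611. 277.]
[491. 263.]
[450. 321.]
[615. 197.]
```

```bash
python3 -m creep '0 0 0 0.1 0 0 0; 0 0 0 0.1 0 0 0' | sed -n '2p;4p';  python3 -m creep '0 0 0 0.1 0 0 0; 0 0 0 0.1 0 0 0'| sed -n '2p;4p'
python3 - <<'E'
from h import *
s=telemetry.observe();print(s["force"],w2px("wrist",[*s["position"][:2],s["position"][2]-.022]),w2px("wrist",[.534,-.002,.062]))
cv2.imwrite("pics/w2.png",cv2.resize(vision.get_image("wrist")[170:330,180:470,::-1],None,fx=2.7,fy=2.7,interpolation=2))
E
```

```text
position: [0.5076, -0.0256, 0.0763]
force: [0.7, -0.4, 0.4]
position: [0.5077, -0.0255, 0.0752]
force: [0.2, 0.3, -0.2]
[ 0.21457564  0.28595073 -0.18547663] [317.6886781  282.11194338] [357.46038377 329.19929395]
```

View pics/w2.png

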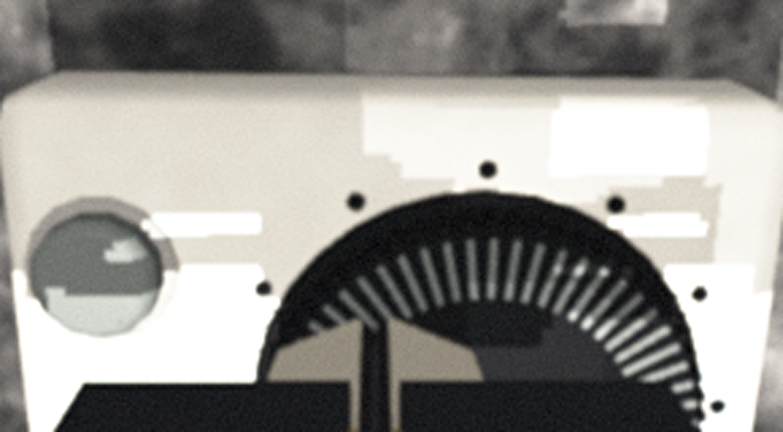

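```bash
for i in 1; do python3 -m creep '0 0 0 0.1 0 0 0; 0 0 0 0.1 0 0 0' | sed -n '2p;4p';  python3 -m creep '0 0 0 0.1 0 0 0; 0 0 0 0.1 0 0 0'| sed -n '2p;4p'; python3 -m creep '0 0 0 0.1 0 0 0; 0 0 0 0.1 0 0 0'| sed -n '2p;4p'; done
```

```text
position: [0.5076, -0.0255, 0.0742]
force: [-0.0, -0.2, -0.4]
position: [0.5076, -0.0255, 0.0733]
force: [0.1, -0.6, 0.1]
position: [0.5077, -0.0256, 0.0723]
force: [-0.6, 0.3, -0.8]
```

```bash
for i in 1; do python3 -m creep '0 0 0 0.1 0 0 0; 0 0 0 0.1 0 0 0' | sed -n '2p;4p';  python3 -m creep '0 0 0 0.1 0 0 0; 0 0 0 0.1 0 0 0'| sed -n '2p;4p'; python3 -m creep '0 0 0 0.1 0 0 0; 0 0 0 0.1 0 0 0'| sed -n '2p;4p'; done
python3 - <<'E'
from h import *
s=telemetry.observe();print(s["joints"],s["joint_efforts"],s["ft_torque"],s["width"])
cv2.imwrite("pics/w3.png",cv2.resize(vision.get_image("wrist")[170:330,180:470,::-1],None,fx=2.7,fy=2.7,interpolation=2))
E
```

```text
position: [0.5076, -0.0255, 0.0712]
force: [0.4, -0.8, -0.0]
position: [0.5077, -0.0255, 0.0703]
force: [0.2, -0.2, -0.4]
position: [0.5077, -0.0256, 0.0693]
force: [-0.9, 0.7, -0.4]
[-0.31017156  0.44144712  0.33926965  2.03998148 -0.22397184  0.69493044
  1.74278345] [ 3.22852400e-03 -5.49765086e+01  5.03365651e+00 -2.16169739e+01
  3.44332319e-02  5.10745158e-02  8.34403618e-03] [0.00950244 0.05586242 0.02308819] 0.004857880027621428
```

View pics/w3.png

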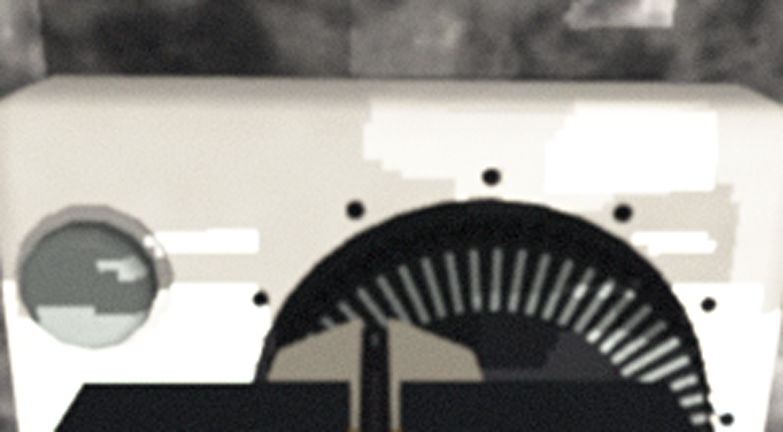

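Run:
```python
from h import *
i=vision.camera_info("wrist"); print(i["cx"],i["cy"],i["extrinsics"][:3,3], i.keys())
f=240/np.tan(np.radians(i["fov_y"]/2))
K=np.array([[f,0,i["cx"]],[0,f,i["cy"]],[0,0,1]])
a=np.radians([180,150,120,90,210,240]); 
for Rd in(.056,.058,.060):
    O=np.c_[.534+Rd*np.cos(a),-.002+Rd*np.sin(a),0*a+.046]
    P=np.array([(490,177),(622,212),(708,303),(727,419),(355,210),(261,298)],float)/2.7+[180,170]
    ok,r,t=cv2.solvePnP(O,P,K,None,flags=cv2.SOLVEPNP_SQPNP); M=R.from_rotvec(r.ravel()).as_matrix()
    print(Rd,(-M.T@t).ravel(),M.T[:,2],np.abs(cv2.projectPoints(O,r,t,K,None)[0][:,0]-P).max())
# triangulate dial centre via top / scene (button top and pointer tip)
def tri(a,b):
    A=[];B=[]
    for n,(u,v) in(("top",a),("scene",b)):
        p0=px2w(n,u,v,0);p1=px2w(n,u,v,.1);d=(p1-p0)/np.linalg.norm(p1-p0);Q=np.eye(3)-np.outer(d,d);A.append(Q);B.append(Q@p0)
    return np.linalg.solve(sum(A),sum(B))
print(tri((285.2,250),(170+444/3.4,200+321/3.4)),tri((304.8,250),(170+486/3.4,200+267/3.4)),tri((343.2,264.5),(349,260)))
```

```text
318.4008626466064 247.26570521308662 [ 0.42591341 -0.0250756   0.23631861] dict_keys(['fov_y', 'cx', 'cy', 'extrinsics'])
0.056 [ 0.42601776 -0.02450586  0.23377786] [ 0.30085546 -0.00823198 -0.95363422] 0.21053140393530612
0.058 [ 0.42216125 -0.02530965  0.24048421] [ 0.30085546 -0.00823198 -0.95363422] 0.21053140912744084
0.06 [ 0.41830474 -0.02611343  0.24719056] [ 0.30085545 -0.00823198 -0.95363422] 0.21053135331021622
[0.53659048 0.04506466 0.06083208] [5.35556496e-01 1.26206183e-04 6.02663069e-02] [ 0.50200235 -0.0873538   0.04895629]
```

```bash
for i in 1; do python3 -m creep '0 0 0 0.1 0 0 0; 0 0 0 0.2 0 0 0;0 0 0 0.2 0 0 0' | sed -n '2p;4p';  python3 -m creep '0 0 0 0.1 0 0 0; 0 0 0 0.1 0 0 0'| sed -n '2p;4p'; python3 -m creep '0 0 0 0.1 0 0 0; 0 0 0 0.1 0 0 0'| sed -n '2p;4p'; done
```

```text
position: [0.5076, -0.0256, 0.0672]
force: [0.6, -1.4, 0.2]
position: [0.5076, -0.0256, 0.0662]
force: [0.1, -0.4, -0.7]
position: [0.5077, -0.0255, 0.0653]
force: [0.1, 0.2, -0.7]
```

Run:
```python
from h import *
s=telemetry.observe();p=s["position"];print(p,s["force"])
im=vision.get_image("scene")[:,:,::-1]
cv2.imwrite("pics/s2.png",cv2.resize(im[190:310,230:380],None,fx=5,fy=5,interpolation=2))
```

```text
[ 0.50765089 -0.02554064  0.0652566 ] [ 0.08505017  0.16784656 -0.66401912]
```

View pics/s2.png

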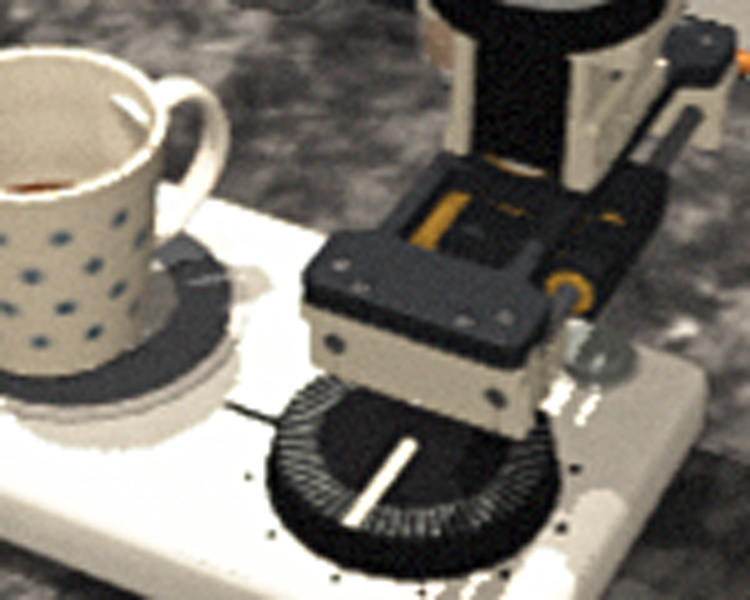

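```bash
python3 -m creep '0 0 0 0.1 0 0 0; 0 0 0 0.2 0 0 0;0 0 0 0.3 0 0 0' | sed -n '2p;4p';  python3 -m creep '0 0 0 0.1 0 0 0; 0 0 0 0.2 0 0 0;0 0 0 0.2 0 0 0'| sed -n '2p;4p'; python3 -m creep '0 0 0 0.1 0 0 0; 0 0 0 0.2 0 0 0; 0 0 0 0.2 0 0 0'| sed -n '2p;4p'
```

```text
position: [0.5077, -0.0255, 0.0623]
force: [0.4, 1.1, 0.1]
position: [0.5077, -0.0255, 0.0602]
force: [-0.0, -0.0, 0.6]
position: [0.5076, -0.0255, 0.0582]
force: [0.4, -0.9, 0.6]
```

```bash
python3 -m creep '0 0 0 0.1 0 0 0; 0 0 0 0.2 0 0 0;0 0 0 0.2 0 0 0' | sed -n '2p;4p';  python3 -m creep '0 0 0 0.1 0 0 0; 0 0 0 0.2 0 0 0;0 0 0 0.2 0 0 0'| sed -n '2p;4p'; python3 -m creep '0 0 0 0.1 0 0 0; 0 0 0 0.2 0 0 0; 0 0 0 0.2 0 0 0'| sed -n '2p;4p'
```

```text
position: [0.5077, -0.0255, 0.0562]
force: [-0.0, -0.4, -0.0]
position: [0.5077, -0.0256, 0.0542]
force: [0.1, -0.1, 1.6]
position: [0.5077, -0.0256, 0.0522]
force: [0.1, 0.6, 0.3]
```

```bash
python3 -m creep '0 0 0 0.1 0 0 0; 0 0 0 0.2 0 0 0;0 0 0 0.2 0 0 0' | sed -n '2p;4p';  python3 -m creep '0 0 0 0.1 0 0 0; 0 0 0 0.1 0 0 0'| sed -n '2p;4p'; python3 -m creep '0 0 0 0.1 0 0 0; 0 0 0 0.1 0 0 0'| sed -n '2p;4p'
```

```text
position: [0.5077, -0.0256, 0.0505]
force: [-1.7, -0.5, 4.3]
position: [0.5078, -0.0257, 0.0496]
force: [-1.7, -0.2, 6.6]
position: [0.5077, -0.0257, 0.0487]
force: [-2.0, 0.2, 7.5]
```

```bash
python3 -m creep '0 0 0 0.1 0 0 0; 0 0 0 0.1 0 0 0'| sed -n '2p;4p'; python3 -m creep '0 .34 .44 0 0 0 0; 0 .6 .93 0 0 0 0; 0 .79 1.45 0 0 0 0; 0 .89 2.0 0 0 0 0; 0 .91 2.56 0 0 0 0'|sed -n '2p;4p'
```

```text
position: [0.5078, -0.0257, 0.0478]
force: [-2.5, -0.1, 9.7]
position: [0.4997, -0.0008, 0.0481]
force: [-1.7, -3.6, 9.0]
```

```bash
python3 -m creep '0 -.08 .55 0 0 0 0; 0 -.24 1.08 0 0 0 0; 0 -.47 1.58 0 0 0 0; 0 -.79 2.04 0 0 0 0; 0 -1.17 2.44 0 0 0 0'|sed -n '2p;4p'; python3 -m creep '0 0 0 0 0 0 0'|sed -n '2p;4p'
python3 - <<'E'
from h import *
im=vision.get_image("wrist")[:,:,::-1];cv2.imwrite("pics/w4.png",im)
im=vision.get_image("scene")[:,:,::-1]
cv2.imwrite("pics/s3.png",cv2.resize(im[210:330,230:380],None,fx=5,fy=5,interpolation=2))
E
```

```text
position: [0.5108, 0.0241, 0.048]
force: [-1.4, -1.3, 10.4]
position: [0.5117, 0.0249, 0.0481]
force: [1.7, 2.2, 8.5]
```

View pics/s3.png

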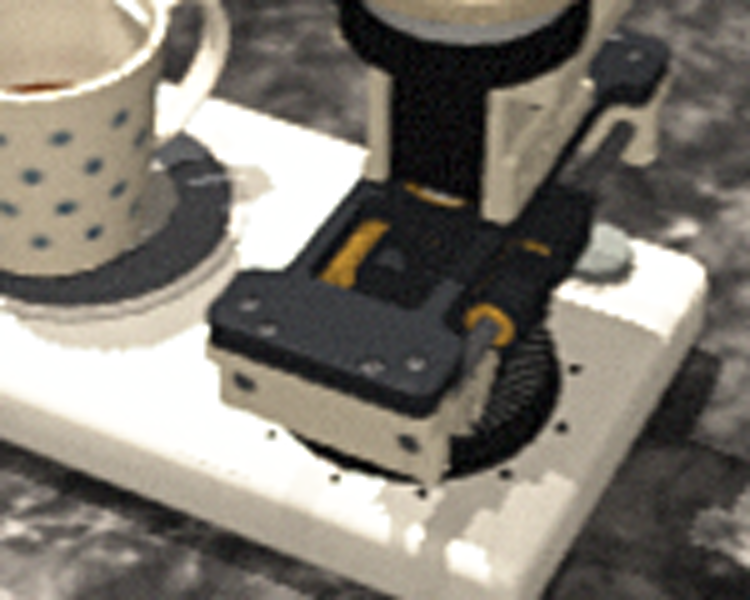

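```bash
python3 -m creep '0 0 0 -2 0 0 0; 0 0 0 -6 0 0 0; 0 3 0 -9 0 0 0; 0 8 0 -9 0 0 0; 0 14 0 -9 0 0 0'|sed -n '2p;4p'; python3 -m creep '0 3 0 0 0 0 0;0 3 0 0 0 0 0'|sed -n '2p;4p'
cat > ptr.py <<'E'
from h import *
import time
im=vision.get_image("top"); cv2.imwrite("pics/t_%d.png"%time.time(),im[:,:,::-1])
g=im.min(2).astype(float); c=w2px("top",[.534,-.0015,.062])
# mean brightness along rays at 6..28 mm radius (smooth inner part)
best=[]
for a in np.radians(np.arange(-180,180,1)):
    v=[]
    for r in np.arange(.008,.032,.002):
        u=w2px("top",[.534+r*np.cos(a),-.0015+r*np.sin(a),.062]).astype(np.float32)
        v.append(cv2.getRectSubPix(g.astype(np.float32),(1,1),(float(u[0]),float(u[1])))[0,0])
    best.append(np.mean(v))
b=np.array(best);k=np.argsort(b)[::-1][:8];print("angles",k-180,b[k].round(),"median",np.median(b))
E
python3 ptr.py
```

```text
position: [0.3697, 0.0245, 0.1375]
force: [-0.0, 1.4, 0.2]
position: [0.3381, 0.0245, 0.1372]
force: [1.3, 0.0, -0.1]Traceback (most recent call last):
  File "ptr.py", line 10, in <module>
    u=w2px("top",[.534+r*np.cos(a),-.0015+r*np.sin(a),.062]).astype(np.float32)
      ~~~~^^^^^^^^^^^^^^^^^^^^^^^^^^^^^^^^^^^^^^^^^^^^^^^^^^
  File "h.py", line 9, in w2px
    i=i or vision.camera_info(n); f=240/np.tan(np.radians(i["fov_y"]/2)); E=i["extrinsics"]
           ~~~~~~~~~~~~~~~~~~^^^
ValueError: time passes only in moves, steps and waits
```

```bash
sed -i 's/^g=im/I=vision.camera_info("top")\ng=im/; s/\.062\])/.062],I)/g' ptr.py; python3 ptr.py
python3 - <<'E'
import cv2,glob
f=sorted(glob.glob("pics/t_*.png"))[-1];im=cv2.imread(f)
cv2.imwrite("pics/v.png",cv2.resize(im[150:360,220:380],None,fx=3.7,fy=2.8*1.32,interpolation=2)[:600])
E
```

```text
angles [ 1  0 -1  2 -2 -3 -4  3] [251. 249. 248. 246. 246. 244. 240. 237.] median 55.942726
```

View pics/v.png

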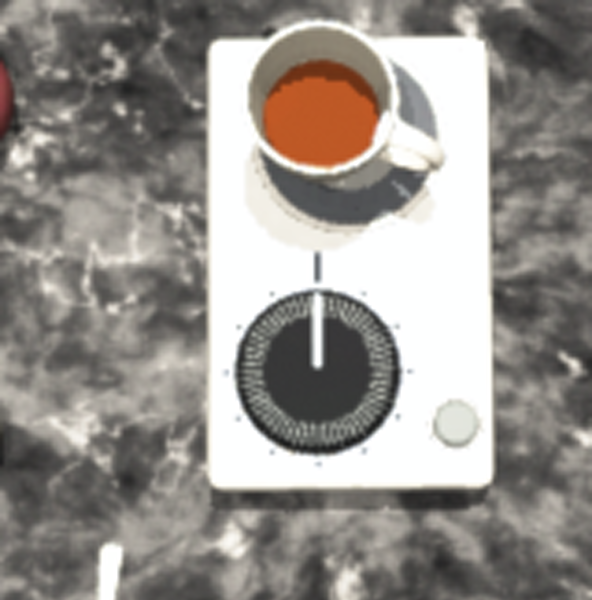

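The picture shows the pointer (318,300) lined up with the bar mark (318,265), the finger clear and nothing moved. Now the button.

```bash
python3 -m creep '0 -4 -3 0 0 0 0; 0 -8 -6 0 0 0 0; 0 -12 -8.4 0 0 0 0; 0 -16.2 -11.1 0 0 0 0; 0 -16.2 -11.1 2 0 0 0'|sed -n '2p;4p'; python3 -m creep '0 0 0 2 0 0 0; 0 0 0 4 0 0 0; 0 0 0 5.5 0 0 0; 0 0 0 6.5 0 0 0; 0 0 0 6.5 0 0 0'|sed -n '2p;4p';python3 -m creep '0 0 0 0.2 0 0 0; 0 0 0 0.4 0 0 0; 0 0 0 0.4 0 0 0'|sed -n '2p;4p'
```

```text
position: [0.5078, -0.0899, 0.1177]
force: [-0.9, 1.0, -0.8]
position: [0.5022, -0.0867, 0.0518]
force: [0.8, 0.1, 1.2]
position: [0.5024, -0.0865, 0.0485]
force: [0.3, 0.9, 0.4]
```

```bash
python3 -m creep '0 0 0 0.2 0 0 0; 0 0 0 0.4 0 0 0; 0 0 0 0.4 0 0 0'|sed -n '2p;4p';python3 -m creep '0 0 0 0.1 0 0 0; 0 0 0 0.2 0 0 0; 0 0 0 0.2 0 0 0'|sed -n '2p;4p'
```

```text
position: [0.5024, -0.0865, 0.0443]
force: [-1.3, 0.6, 1.2]
position: [0.5024, -0.0865, 0.0424]
force: [-0.7, 1.1, 3.2]
```

```bash
python3 -m creep '0 0 0 0.1 0 0 0; 0 0 0 0.2 0 0 0; 0 0 0 0.2 0 0 0'|sed -n '2p;4p';python3 -m creep '0 0 0 0.1 0 0 0; 0 0 0 0.2 0 0 0; 0 0 0 0.2 0 0 0'|sed -n '2p;4p'
```

```text
position: [0.5024, -0.0865, 0.0403]
force: [-0.2, 0.8, 4.0]
position: [0.5025, -0.0865, 0.0395]
force: [-5.3, 1.5, 23.8]
```

```bash
python3 -m creep '0 0 0 0 0 0 0'|sed -n '4p'; python3 -m creep '0 0 0 -2 0 0 0; 0 0 0 -6 0 0 0; 0 3 0 -9 0 0 0; 0 8 0 -9 0 0 0; 0 14 0 -9 0 0 0'|sed -n '2p;4p'; python3 -m creep '0 2 0 0 0 0 0;0 2 0 0 0 0 0;0 2 0 0 0 0 0'|sed -n '1,4p'; python3 ptr.py
python3 - <<'E'
import cv2,glob,numpy as np
f=sorted(glob.glob("pics/t_*.png"));a=cv2.imread(f[-1]);b=cv2.imread(f[-2])
d=cv2.absdiff(a,b).max(2)[100:340,190:470]; print((d>60).sum(), [(x+190,y+100) for y,x in np.argwhere(d>60)[:8]])
E
```

```text
force: [-5.1, 1.7, 24.0]
position: [0.3614, -0.0867, 0.1283]
force: [-0.3, 0.1, 0.5]
clock: 18.1
position: [0.3436, -0.0866, 0.1285]
ee_rot: [-0.001, 3.14, -0.0]
force: [1.3, 0.4, -0.0]
angles [ 1  0 -1 -2  2 -3 -4  3] [251. 250. 248. 246. 246. 244. 241. 237.] median 56.271202
847 [(np.int64(344), np.int64(314)), (np.int64(343), np.int64(316)), (np.int64(344), np.int64(316)), (np.int64(299), np.int64(317)), (np.int64(300), np.int64(317)), (np.int64(342), np.int64(317)), (np.int64(343), np.int64(317)), (np.int64(344), np.int64(317))]
```

The dial is still at the mark, and the only image changes are the gripper's own.

```bash
python3 -c "
from cell import job
print(job.sign_off())"
```

```text
the job is handed in; nothing more can be done
None
```

Handed in at about 18 s with no verdict shown: the dial clicked in at the bar mark with the finger off it, the start button was then pushed to its stop (24 N) and released, and the last top view showed nothing moved on the worktop.

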